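Run the vial carriage round its guide rod into the turbidity reader and lock it

ROBOT

A 6-joint arm with a two-finger parallel gripper is mounted at the origin on a cart in front of the work surface, level with it; the furniture and walls round the work are solid. World frame = base frame: x ahead of the robot, y to its left, z up, the work surface at z = 0. Lengths are in mm, angles in degrees, forces in N, time in s.
With the tool pointing down it reaches from about 375 to 925 mm from the base axis. Payload 5.7 kg.
Tool frame: the origin (TCP) lies between the finger pads; the fingertips stand 22 mm ahead of it and the grasp point (between the pads) lies 3 mm ahead of it (arm.tips_ahead is the distance from the TCP to the fingertips, in mm); z points along the fingers, y is the line along which they close (so a half turn about z gives the same grasp; the last joint's range is limited). The gripper opens to 85 mm and grips with 20 to 120 N. Pads are 22 mm wide; open, the fingers measure 114 mm over their backs; the gripper's body (76 mm by 85 mm) begins 54 mm behind the grasp point. The pads swing forward as they close: fully open they stand 13 mm farther back than shut.
Start: joints at [66.171, 20.558, 86.54, -0, 72.909, -6.595], TCP at [177.763, 573.028, 214.467] pointing down, gripper open.
Joint ranges: [-170.27, 170.27], [-57.76, 135], [12.27, 136.19], [-55.21, 235.2], [11.17, 155.16], [-170.74, 170.74]. Speed limits (degrees/s): [136.94, 136.94, 180, 180, 180, 180].

INTERFACE

Orientations are given as a 3x3 rotation matrix whose columns are the frame's x, y, z axes.
In Python, from station import arm, monitor, vision, search_frame, pinpoint gives the robot as it stands. Calls block until the motion is done:
- arm.move_pose(position, orientation): joint-space move of the TCP to a pose.
- arm.servo_line(position, rot=None, vel=150): straight line of the TCP; rot=None keeps the orientation; vel is the mean speed in mm/s.
- arm.move_j(angles): joint-space move.
- arm.release() and arm.grasp(squeeze=None): open the fingers fully, or close them until they stop; squeeze is the grip in N (None keeps the last).
- arm.wait(seconds).
- arm.solve_ik(position, orientation): joint angles nearest the present ones, or None.
- monitor.read_state(): the state.
- vision.read_camera(name): name is "scene" or "side" or "wrist"; returns a dict with "image" (384x512x3 uint8, red, green, blue), "fx", "fy", "cx", "cy" (pixels), "extrinsics" (4x4, takes a point from camera to world coordinates). Camera axes: x right, y down, z forward; pixel columns grow to the right and rows downward; lengths in mm; the calibration is good to about 2 mm. A picture is of the moment at which its call begins. There is no depth.
A pose or a line that the arm cannot do raises arm.IKError and nothing moves.
- arm.hand_in(): hands the job in; it is judged then, once.
Trained networks look in a picture, given as the dict that the camera call returned (one of the last four; its "shot" number tells which), for a name from the list of things; names that differ only in an ending like _2 or _b are one class to them, and where a whole thing is asked for, a point or a joint stands for the part that bears it (a point fixed in the world has none). Each returns a list of dicts, best first, with "p" (0 to 1); they miss things now and then, are a little off and sometimes report something else, mostly with a low value. They report only what shows in the picture. A call takes as long as a camera call. They do not tell look-alikes from the thing itself.
- search_frame(picture, thing): "at" ([x, y, z] in mm, in world coordinates, good to about 4 mm: the middle of the surface that is visible of it).
- pinpoint(picture, thing): "at" ([x, y, z] in mm, in world coordinates, good to about 4 mm: a listed point, or the origin of a listed thing).
The state is a dict: "clock": time; "joint_pos": joint angles; "joint_vel": joint speeds; "joint_efforts": joint torques, N m; "ee_pos": TCP position; "tcp_rot": TCP orientation; "ft_force": force on the tool from outside, world axes, zero at the start; "ft_torque": the same for the moment, N m; "grip_width": finger opening in mm; "grasp_force": force on a finger pad.
Only numpy, scipy, OpenCV 4.12 (cv2) and the standard library are available. Lean on these libraries where they do the work, as an engineer would, in place of code of your own. Each camera call takes 0.05 s, during which the arm holds its last target. There are 200 camera calls.

TASK

Bring the vial into the turbidity reader: push its carriage along the guide rod, round the bend and fully home against the stop collar, keeping the vial upright in its cup. Then swing the keeper arm fully closed behind the carriage's push plate so that it cannot slide back, and leave the other things standing as they are.

Things in the scene. Friction and masses are not known exactly. Their poses are not given: they have to be found in the camera images.
- reader: Turbidity reader fixed to the bench: grey base plate 285 x 310 x 10 mm with a bent guide rod and a white L-shaped reader head, 90 mm high. Origin: underside of the plate, z up. Frame in mm: plate x -142..142, y -148..162; head x 60..134, y -65..20 (lamp wing) and x 112..134, y 16..128 (detector wing)
- bend_centre (a point): Centre of the guide rod's bend, at the height of its axis, reader's axes. The steel rod (10 mm) is level: from a front post (56 mm high) a straight leg along the reader's +y, 120 mm to the -x side of this point (y from -110 to 0 mm), a quarter bend of radius 120, then a straight leg along +x, 120 mm to the +y side, to a stop collar whose face is at x = 70 mm
- carriage: Loose dark steel vial carriage threaded on the rod. Origin: axis and middle of its bored block (36 long, 34 wide, 32 mm high; 13 mm bore, slides easily); +x points the way it travels toward the reader, z up. 46 mm to its right (-y) a black cup, 34 mm across, which slides on the base plate, holds the vial. It starts on the first leg
- push_face (a point): Middle of the rear face of the carriage's upright steel push plate (46 wide, 8 thick, 40 mm high; 26 mm behind the carriage's origin and 36 mm above it); same axes as the carriage. The plate spans 20 mm above and below this point and 23 mm to each side. The rod runs on behind the plate, its top 28 mm below this point
- dock_home (a point): Where the carriage's origin is when its front touches the stop collar; reader's axes (the carriage's x then points along the reader's x)
- keeper (a joint): Swing of the steel keeper arm about an upright pivot at reader x 42, y 137 mm: 0 = fully closed, lying across behind the push plate of a docked carriage, pointing along the reader's -y; grows as it swings open clockwise seen from above (1.57 = pointing along the reader's -x, at most 2.6). It is stiff (about 0.5 N at its pin) and stays where it is left; its own stop ends it at 0
- keeper_pin (a point): Middle of the upright black pin (13 mm across, 24 mm high) at the keeper's free end, 80 mm from the pivot. The arm is 12 mm wide and lies 60 to 72 mm above the bench, the pin 71 to 95 mm
- sample_vial: Glass vial with a blue cap, 24 mm across, 48 mm high, standing loose in the carriage's cup; origin at the middle of its underside, z up
- spare_vial: Bystander: amber vial with a white cap, 24 mm across, 48 mm high, standing on the base plate inside the bend; origin at its underside
- loose_cap: Bystander: red screw cap, 24 mm across, 18 mm high, on the base plate; origin at its underside
- dropper: Bystander: white dropper bottle with a blue top, 25 mm across, 69 mm high, on the bench to the left; origin at its underside
- microplate: Bystander: white 96-well plate 128 x 86 x 15 mm lying on the bench to the left; origin at its underside
Things that resemble listed ones, but are neither listed nor needed, are in the scene too. There is more than one size of the carriage; the job needs the largest. What is meant by the sample_vial is not pink, and is the smaller of those in its own colour.

How it is judged (in metres and radians):
At the end, for the whole second after the job is handed in: The carriage is home (within 6 mm of touching the stop collar, square to it within 0.15 rad) and at rest, the keeper is closed (within 0.12 rad) behind it, the vial stands upright (within 0.2 rad) in the carriage's cup, and everything is released (distance between carriage and dock_home below 0.006 m and angle between the x axis of carriage and the x axis of reader, either way round below 0.15 rad and value of joint keeper below 0.12 rad and horizontal distance between sample_vial and carriage below 0.053 m and distance between sample_vial and dock_home below 0.065 m and angle between sample_vial's own z axis and vertical below 0.2 rad and linear speed of carriage below 0.01 m/s and linear speed of sample_vial below 0.02 m/s).
It fails at once if the sample vial is tipped or comes out of its cup (angle between sample_vial's own z axis and vertical above 0.5 rad or distance between sample_vial and carriage above 0.075 m).
It fails at once if one of the bystanders is knocked away from where it stood (distance of any of spare_vial, loose_cap, dropper, microplate from where it was at the start of the episode above 0.03 m).
It also fails if it takes over 61 s, if anything falls off the work surface, if the arm or the gripper's body presses on something with over 40 N, if the wrist force passes 120 N, or if a joint passes its speed limit or range.

## Working session

There is one attempt and no reset: what is moved stays moved. The work goes in short steps, each a Python script; the robot and the scene stay as the last script left them, time stands still between calls to the robot, and variables do not carry over. Pictures are saved under pics/ and viewed, at most 10 in all, crops included, and the job is handed in when it is done.

```bash
ls; mkdir -p pics
cat > h.py <<'E'
import numpy as np, cv2
from station import arm, monitor, vision, search_frame, pinpoint
def save(p,n): cv2.imwrite('pics/'+n,cv2.cvtColor(p['image'],cv2.COLOR_RGB2BGR))
def proj(p,X):
    c=np.linalg.inv(p['extrinsics'])@np.append(X,1); return (round(p['fx']*c[0]/c[2]+p['cx'],1),round(p['fy']*c[1]/c[2]+p['cy'],1))
E
python3 - <<'E'
from h import *
ps={}
for n in('scene','side'):
    p=vision.read_camera(n); ps[n]=p
    print(n,p['extrinsics'].round(2).tolist(),p['fx'])
    for t in('reader','bend_centre','carriage','push_face','dock_home','keeper','keeper_pin','sample_vial','spare_vial','loose_cap','dropper','microplate'):
        for f in((pinpoint,) if t!='keeper' else (search_frame,)):
            try: print(t,[(round(d['p'],2),np.round(d['at'],0).tolist(),proj(p,d['at'])) for d in f(p,t)[:4]])
            except Exception as e: print(t,e)
im=np.hstack([cv2.cvtColor(ps[n]['image'],cv2.COLOR_RGB2BGR) for n in ps])
save(ps['scene'],'s1.png'); save(ps['side'],'d1.png')
E
```

```text
pics
scene [[0.78, -0.49, 0.39, 87.82], [-0.63, -0.6, 0.49, -668.29], [-0.01, -0.63, -0.78, 950.2], [0.0, 0.0, 0.0, 1.0]] 422.54773584491846
reader [(0.68, [572.0, -257.0, -4.0], (np.float64(304.5), np.float64(238.9)))]
bend_centre [(0.6, [598.0, -284.0, 55.0], (np.float64(320.9), np.float64(227.8)))]
carriage [(0.96, [478.0, -359.0, 47.0], (np.float64(306.6), np.float64(276.0))), (0.84, [508.0, -499.0, 14.0], (np.float64(356.7), np.float64(317.6))), (0.68, [541.0, -1.0, 5.0], (np.float64(237.5), np.float64(186.1)))]
push_face [(0.9, [503.0, -522.0, 30.0], (np.float64(363.9), np.float64(323.7))), (0.65, [484.0, -386.0, 78.0], (np.float64(317.6), np.float64(276.0)))]
dock_home [(0.8, [645.0, -163.0, 46.0], (np.float64(302.3), np.float64(193.0))), (0.72, [590.0, -378.0, 11.0], (np.float64(342.9), np.float64(262.9)))]
keeper [(0.77, [573.0, -99.0, 68.0], (np.float64(267.4), np.float64(186.5)))]
keeper_pin [(0.73, [542.0, -74.0, 87.0], (np.float64(252.8), np.float64(182.1)))]
sample_vial [(0.83, [575.0, -466.0, -2.0], (np.float64(364.1), np.float64(293.4))), (0.74, [381.0, -441.0, -1.0],
[... 1684 characters left out ...]
t64(183.6)))]
sample_vial [(0.83, [577.0, -465.0, 3.0], (np.float64(277.7), np.float64(303.9))), (0.67, [524.0, -359.0, 14.0], (np.float64(250.7), np.float64(267.8))), (0.61, [378.0, -438.0, -2.0], (np.float64(185.8), np.float64(300.8)))]
spare_vial [(0.75, [646.0, -164.0, 45.0], (np.float64(290.9), np.float64(210.4))), (0.47, [592.0, -306.0, 9.0], (np.float64(276.7), np.float64(253.8)))]
loose_cap [(0.66, [591.0, -380.0, 9.0], (np.float64(279.6), np.float64(274.0)))]
dropper [(0.66, [570.0, -256.0, 2.0], (np.float64(266.5), np.float64(244.3))), (0.49, [424.0, 53.0, 0.0], (np.float64(215.6), np.float64(189.4)))]
microplate [(0.6, [410.0, 190.0, -2.0], (np.float64(213.0), np.float64(171.9)))]
```

Run:
```python
import cv2
a=cv2.imread('pics/s1.png')[130:350,130:420]; cv2.imwrite('pics/s1c.png',cv2.resize(a,None,fx=2.7,fy=2.7,interpolation=2))
a=cv2.imread('pics/d1.png')[150:340,160:380]; cv2.imwrite('pics/d1c.png',cv2.resize(a,None,fx=3.1,fy=3.1,interpolation=2))
```

```text
(no output)
```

View pics/s1c.png

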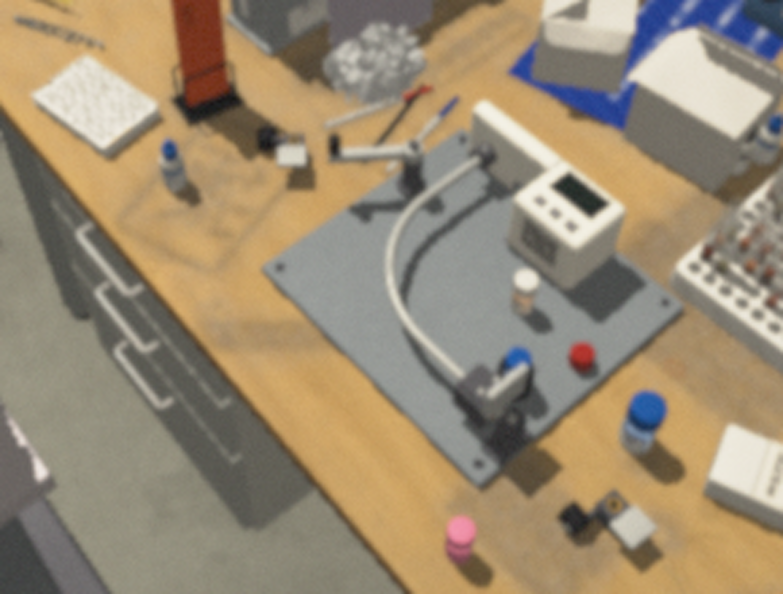

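View pics/d1c.png

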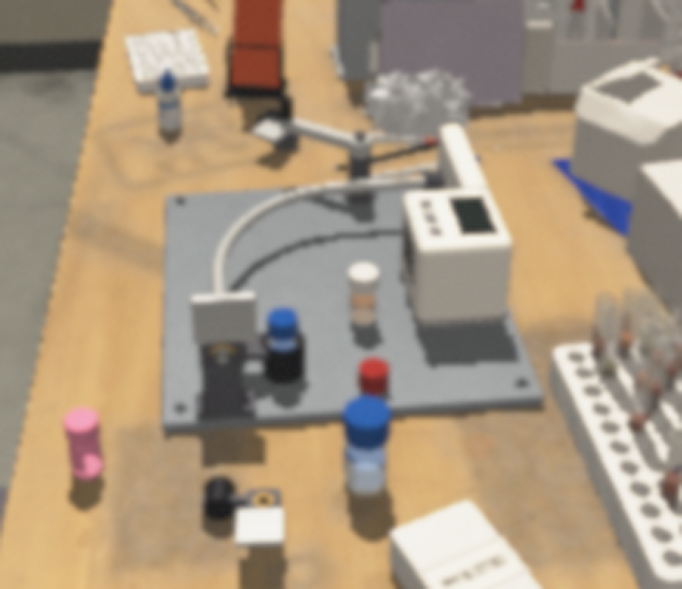

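The scene crop shows three carriages. One is on the rod at full-frame (307,276), and two smaller ones lie loose at (357,318) and (237,186). The largest is the one on the rod. The vial candidates are blue-capped in the cup (320,271), a bigger blue one (364,293) and a pink one (298,335), so I choose the one in the cup. The keeper pin is at (253,182). Next I raise the arm and look from above with the wrist camera.

```bash
cat >> h.py <<'E'
def R(d):
    x=np.array([d[0],d[1],0.])/np.hypot(d[0],d[1]); z=np.array([0,0,-1.]); return np.column_stack([x,np.cross(z,x),z])
E
python3 - <<'E'
from h import *
s=monitor.read_state(); print(s['clock'],s['tcp_rot'].round(2) if hasattr(s['tcp_rot'],'round') else s['tcp_rot'])
for d in((0,1),(1,0),(-.54,-.84),(0,-1),(0,-1)):
  for g in(1,-1):
    q=arm.solve_ik([560,-230,380],R(np.array(d)*g)); print(d,g,None if q is None else np.round(q,1))
p0=s['ee_pos']
arm.servo_line([p0[0],p0[1],380],vel=250)
arm.move_pose([540,-230,380],R((0,1)))
p=vision.read_camera('wrist'); save(p,'w1.png')
print(p['extrinsics'].round(2).tolist())
for t in('reader','bend_centre','carriage','push_face','dock_home','keeper_pin','sample_vial','spare_vial'):
    print(t,[(round(d['p'],2),np.round(d['at'],0).tolist(),proj(p,d['at'])) for d in pinpoint(p,t)[:3]])
s=monitor.read_state(); print(s['clock'],s['ee_pos'],s['joint_pos'])
E
```

```text
1.3 [[-0.96  0.3  -0.  ]
 [ 0.3   0.96 -0.  ]
 [-0.   -0.   -1.  ]]
(0, 1) 1 [-28.9  15.4  71.2  -0.   93.4 -28.9]
(0, 1) -1 [-28.9  15.4  71.2  -0.   93.4 151.1]
(1, 0) 1 [-28.9  15.4  71.2  -0.   93.4  61.1]
(1, 0) -1 [ -28.9   15.4   71.2   -0.    93.4 -118.9]
(-0.54, -0.84) 1 None
(-0.54, -0.84) -1 [-28.9  15.4  71.2  -0.   93.4   3.9]
(0, -1) 1 [-28.9  15.4  71.2  -0.   93.4 151.1]
(0, -1) -1 [-28.9  15.4  71.2  -0.   93.4 -28.9]
(0, -1) 1 [-28.9  15.4  71.2  -0.   93.4 151.1]
(0, -1) -1 [-28.9  15.4  71.2  -0.   93.4 -28.9]
[[1.0, -0.0, -0.0, 540.96], [-0.0, -0.95, -0.3, -153.02], [-0.0, 0.3, -0.95, 539.31], [0.0, 0.0, 0.0, 1.0]]
reader [(0.93, [572.0, -256.0, -1.0], (np.float64(275.7), np.float64(152.3)))]
bend_centre [(0.49, [652.0, -160.0, 44.0], (np.float64(336.8), np.float64(90.0)))]
carriage [(0.88, [479.0, -357.0, 45.0], (np.float64(216.6), np.float64(222.7))), (0.74, [506.0, -497.0, 11.0], (np.float64(236.8), np.float64(288.3))), (0.72, [592.0, -379.0, 10.0], (np.float64(286.8), np.float64(226.7)))]
push_face [(0.81, [506.0, -525.0, 31.0], (np.float64(236.4), np.float64(308.9))), (0.67, [482.0, -390.0, 80.0], (np.float64(216.4), np.float64(252.1))), (0.39, [482.0, -362.0, 45.0], (np.float64(218.7), np.float64(225.1)))]
dock_home [(0.72, [649.0, -161.0, 47.0], (np.float64(335.0), np.float64(90.6)))]
keeper_pin [(0.9, [545.0, -71.0, 80.0], (np.float64(259.9), np.float64(13.7)))]
sample_vial [(0.8, [525.0, -361.0, 17.0], (np.float64(246.9), np.float64(217.9))), (0.75, [386.0, -442.0, 5.0], (np.float64(167.2), np.float64(259.0))), (0.72, [576.0, -460.0, 1.0], (np.float64(276.6), np.float64(267.1)))]
spare_vial [(0.72, [590.0, -304.0, 9.0], (np.float64(287.0), np.float64(183.0)))]
5.6417 [ 540.01431537 -229.91957599  380.00072267] [-2.98053648e+01  1.36572135e+01  7.35344347e+01  1.67367240e-03
  9.28085806e+01 -2.98103997e+01]
```

View pics/w1.png

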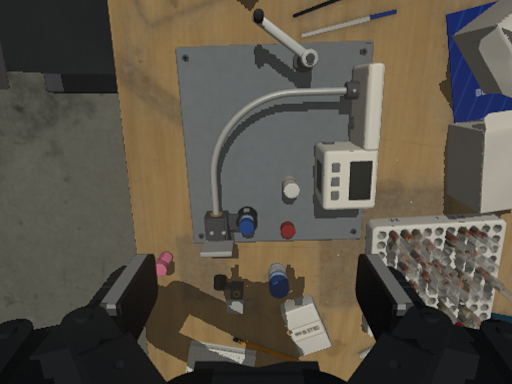

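The wrist view shows the plate corners at about (177,45), (373,41), (194,240) and (361,238). The carriage is at (217,228) with the vial beside it at (247,222), the collar is at (352,90), and the keeper pin is at (259,16) with its pivot at (309,59). I fit the reader pose from these.

Run:
```python
from h import *
p=vision.read_camera('wrist')
def bp(u,v,z):
    E=p['extrinsics']; d=E[:3,:3]@np.array([(u-p['cx'])/p['fx'],(v-p['cy'])/p['fy'],1]); return (E[:3,3]+d*(z-E[2,3])/d[2])[:2]
A=np.array([(-142,162),(142,162),(-142,-148),(142,-148)],float)
B=np.array([bp(*c,10) for c in((177,45),(373,41),(194,240.5),(361,238.5))])
print(B.round(1))
a=A-A.mean(0);b=B-B.mean(0)
th=np.arctan2((a[:,0]*b[:,1]-a[:,1]*b[:,0]).sum(),(a*b).sum()); c,s=np.cos(th),np.sin(th);M=np.array([[c,-s],[s,c]])
o=B.mean(0)-M@A.mean(0); print('yaw',np.degrees(th),'origin',o,'res',(B-(A@M.T+o)).round(1).tolist())
for n,uv,z in(('leg1',(216,208),47),('leg1b',(214,165),47),('leg2',(285,91),47),('leg2b',(340,90.5),47),('collar',(347,90.5),47),('pivot',(309,59),72),('pin',(259,16),95),('plate',(200,254),98),('plateR',(234,248),98)):
    w=bp(*uv,z); print(n,w.round(1),'reader',((w-o)@M).round(1))
for n,w in(('bend',(599,-282)),('dock',(648,-162.5)),('car',(481,-360)),('pin',(543,-73)),('push',(483,-387)),('spare',(590,-304.5))): print(n,((np.array(w)-o)@M).round(1))
# plate region zoom
a=cv2.cvtColor(p['image'],cv2.COLOR_RGB2BGR)[0:275,160:400]; cv2.imwrite('pics/w2.png',cv2.resize(a,None,fx=2.15,fy=2.15,interpolation=2))
```

```text
[[ 427.6  -99.4]
 [ 706.6  -94.7]
 [ 434.8 -405.1]
 [ 717.1 -401.8]]
yaw 1.2719445977927704 origin [ 571.65856265 -257.25668525] res [[1.5, -1.0], [-3.5, -2.5], [1.8, 3.2], [0.1, 0.2]]
leg1 [ 478.8 -333.2] reader [-94.5 -73.9]
leg1b [ 478.3 -266.1] reader [-93.5  -6.7]
leg2 [ 580.2 -162. ] reader [10.6 95. ]
leg2b [ 655.8 -161.5] reader [86.3 93.9]
collar [ 665.5 -161.5] reader [95.9 93.7]
pivot [ 607.8 -122.5] reader [ 39.1 133.9]
pin [543.9 -77. ] reader [-23.7 180.9]
plate [ 459.8 -384.5] reader [-114.7 -124.7]
plateR [ 508.6 -375.1] reader [ -65.7 -116.4]
bend [ 26.8 -25.3]
dock [78.4 93. ]
car [ -92.9 -100.7]
pin [-24.6 184.8]
push [ -91.5 -127.7]
spare [ 17.3 -47.6]
```

View pics/w2.png

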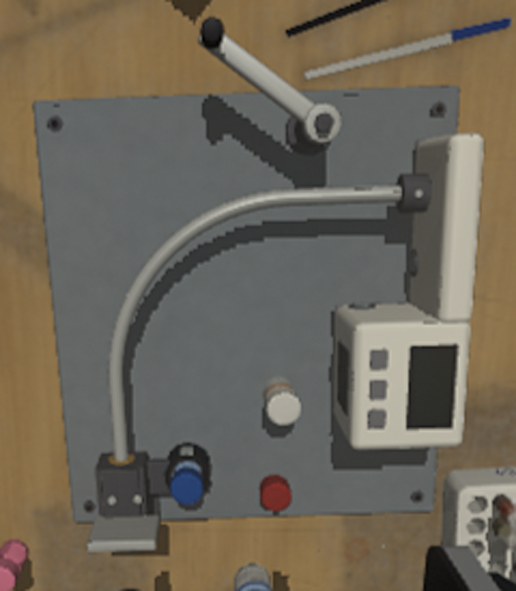

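```bash
cat >> h.py <<'E'
TH=np.radians(0.7); O=np.array([571.3,-257.]); M=np.array([[np.cos(TH),-np.sin(TH)],[np.sin(TH),np.cos(TH)]])
def W(x,y): return M@[x,y]+O
CB=np.array([27,-25.5])
def path(s,back=37.):   # s: arc length of carriage origin, 0 at bend start -> tool xy and heading
    if s<0: o,t=np.array([-120,s]),np.array([0,1.])
    elif s<60*np.pi:
        a=s/120; o,t=120*np.array([-np.cos(a),np.sin(a)]),np.array([np.sin(a),np.cos(a)])
    else: o,t=np.array([s-60*np.pi,120]),np.array([1.,0])
    w=M@(CB+o-back*t)+O; return w,M@t
def go(s,z=90,vel=60):
    w,t=path(s); arm.servo_line([w[0],w[1],z],R(t),vel=vel); st=monitor.read_state()
    f=np.array(st['ft_force']); return st,f,f[:2]@t
E
python3 - <<'E'
from h import *
arm.grasp(20)
w,t=path(-128)
arm.move_pose([w[0],w[1],200],R(t))
arm.servo_line([w[0],w[1],90],vel=120)
f0=np.array(monitor.read_state()['ft_force']); print('f0',f0)
for s in [-98,-80,-60,-40,-20,0,20,40,60,80,95]:
    st,f,ft=go(s); print(s,(f-f0).round(2),round(st['clock'],1))
    if np.linalg.norm(f-f0)>15: print('STOP');break
p=vision.read_camera('scene'); save(p,'s2.png')
for n in('carriage','sample_vial','push_face'):print(n,[(round(d['p'],2),np.round(d['at']).tolist()) for d in pinpoint(p,n)[:3]])
a=cv2.imread('pics/s2.png')[130:350,130:420]; cv2.imwrite('pics/s2c.png',cv2.resize(a,None,fx=2.7,fy=2.7,interpolation=2))
print(path(95,0),path(95,26))
E
```

```text
f0 [-1.0872208   0.12958071 -0.87939144]
-98 [ 1.75 -0.66 -0.14] 9.3
-80 [ 1.08 -0.6   1.34] 9.7
-60 [ 1.02 -0.92  0.09] 10.2
-40 [ 0.68 -0.61  1.15] 10.7
-20 [ 1.54 -0.22  1.8 ] 11.2
0 [ 1.   -0.58  1.62] 11.7
20 [1.01 0.28 0.3 ] 12.2
40 [1.31 0.52 1.39] 12.7
60 [ 0.92 -0.78 -0.16] 13.2
80 [ 1.47 -0.44  0.51] 13.7
95 [1.99 0.85 1.3 ] 14.1
carriage [(0.85, [506.0, -496.0, 12.0]), (0.79, [477.0, -358.0, 43.0]), (0.56, [542.0, -1.0, 7.0])]
sample_vial [(0.69, [580.0, -467.0, -1.0]), (0.5, [524.0, -360.0, 13.0]), (0.42, [383.0, -440.0, -1.0])]
push_face [(0.82, [485.0, -390.0, 82.0]), (0.71, [501.0, -524.0, 32.0]), (0.62, [644.0, -164.0, 47.0])]
(array([ 513.25343658, -197.82169512]), array([0.70288786, 0.71130068])) (array([ 494.97835231, -216.31551287]), array([0.70288786, 0.71130068]))
```

View pics/s2c.png

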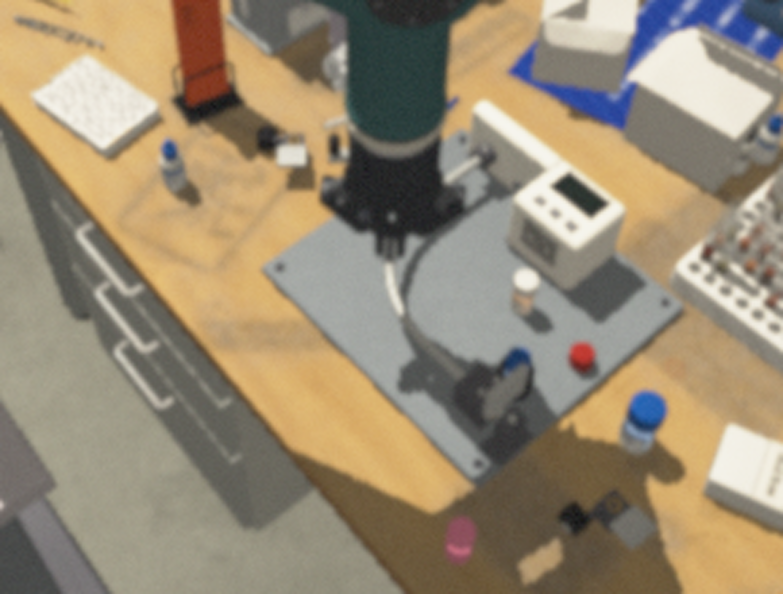

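The carriage has not moved: it is still at crop (490,390), while the tool is at (390,250) along the bend. I check the gripper width and pose.

Run:
```python
from h import *
s=monitor.read_state(); print(s['ee_pos'],s['grip_width'],s['grasp_force'],s['clock'],arm.tips_ahead); print(np.round(s['tcp_rot'],2))
p=vision.read_camera('side'); save(p,'d2.png')
a=cv2.imread('pics/d2.png')[100:340,150:400]; cv2.imwrite('pics/d2c.png',cv2.resize(a,None,fx=2.4,fy=2.4,interpolation=2))
```

```text
[ 487.12988545 -224.57271156   89.98281142] -0.32464589336130445 0.0 14.2833 22.0
[[ 0.7   0.71 -0.  ]
 [ 0.71 -0.7  -0.  ]
 [-0.    0.   -1.  ]]
```

View pics/d2c.png

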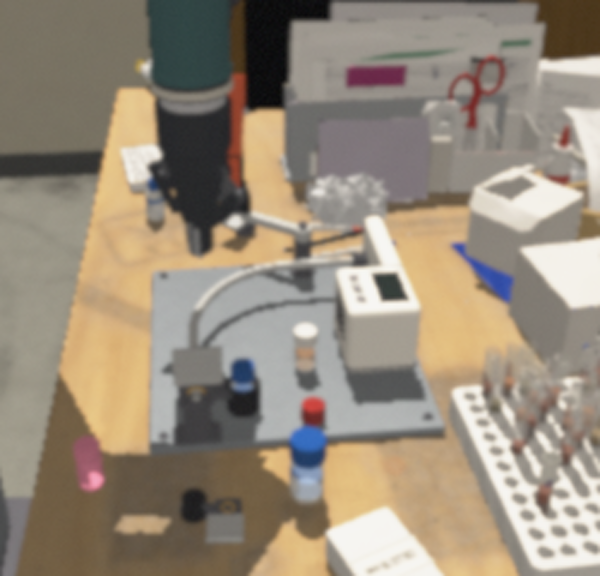

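Run:
```python
from h import *
from scipy.optimize import least_squares
a=vision.read_camera('scene');b=vision.read_camera('side')
print(proj(a,[487,-224.6,68]),proj(b,[487,-224.6,68]))
f=lambda X:np.r_[np.array(proj(a,X))-(274,224),np.array(proj(b,X))-(233,204)]
r=least_squares(f,[487,-224,68]);print(r.x,r.fun)
s=monitor.read_state();print(s['joint_pos'],s['joint_efforts'])
for n,p in(('a',a),('b',b)): print(n,[(round(d['p'],2),np.round(d['at']).tolist()) for d in pinpoint(p,'push_face')[:3]])
ca=cv2.cvtColor(a['image'],cv2.COLOR_RGB2BGR)[170:310,230:350];cb=cv2.cvtColor(b['image'],cv2.COLOR_RGB2BGR)[150:290,190:310]
cv2.imwrite('pics/c3.png',cv2.resize(np.hstack([ca,cb]),None,fx=3.3,fy=3.3,interpolation=cv2.INTER_CUBIC))
```

```text
(np.float64(273.2), np.float64(232.7)) (np.float64(233.8), np.float64(218.0))
[ 487. -224.   68.] [-0.9  8.6  0.8 13.8]
[-3.21076754e+01  2.38699635e+01  1.02166736e+02 -3.15013612e-03
  5.39589944e+01  1.25450965e+01] [-2.21897842e-02 -4.94550240e+01 -2.08286548e+01 -2.76309656e-03
 -8.86444759e-04 -1.05976654e-02]
a [(0.84, [503.0, -521.0, 31.0]), (0.75, [483.0, -387.0, 80.0]), (0.7, [526.0, -18.0, 27.0])]
b [(0.96, [488.0, -386.0, 82.0]), (0.59, [499.0, -524.0, 29.0]), (0.59, [526.0, -20.0, 30.0])]
```

View pics/c3.png

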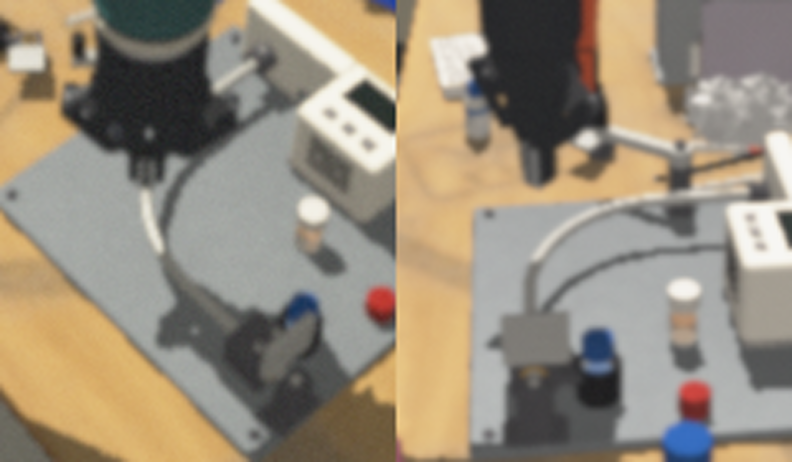

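```bash
sed -i 's/return (round(p\[.fx.\]\*c\[0\]\/c\[2\]+p\[.cx.\],1),round(p\[.fy.\]\*c\[1\]\/c\[2\]+p\[.cy.\],1))/return (p["fx"]*c[0]\/c[2]+p["cx"],p["fy"]*c[1]\/c[2]+p["cy"])/' h.py
python3 - <<'E'
from h import *
from scipy.optimize import least_squares
a=vision.read_camera('scene');b=vision.read_camera('side')
def tri(ua,ub):
    f=lambda X:np.r_[np.array(proj(a,X))-ua,np.array(proj(b,X))-ub]
    r=least_squares(f,[487,-224,68],x_scale=10);return r.x.round(1),r.fun.round(1)
print('tip',tri((274,225.5),(232.7,205)))
# check: spare vial cap top centre, push plate upper-left / pin
print('sparecap',tri((230+313/3.3,170+208/3.3),(190+(684-396)/3.3,150+290/3.3)))
print('push centre',tri((230+288/3.3,170+345/3.3),(190+(535-396)/3.3,150+340/3.3)))
E
```

```text
tip (array([ 484.7, -229.8,  109.8]), array([ 0.2, -0.6, -0.5,  0.4]))
sparecap (array([ 593. , -302.4,   56.1]), array([-0. ,  0.1,  0.1, -0.1]))
push centre (array([ 483.6, -384.2,   82.2]), array([-0.1,  0.3,  0.2, -0.2]))
```

The tip triangulates to z≈109 although the TCP reads 90, so the fingers are really about 40 mm shorter than stated and passed over the plate (top at about 102). Checks on the spare cap and push plate triangulate correctly. I'll verify by touching down lightly on the bare bench behind the carriage, then push at the corrected height.

Run:
```python
from h import *
e=monitor.read_state()['ee_pos']
arm.servo_line([e[0],e[1],125],vel=200)
w,t=path(-128)
arm.move_pose([w[0],w[1],125],R(t))
arm.servo_line([w[0],w[1],20],vel=120)
arm.wait(.1); f0=np.array(monitor.read_state()['ft_force']); z=20
while z>-26:
    z-=3; arm.servo_line([w[0],w[1],z],vel=40); st=monitor.read_state(); df=st['ft_force'][2]-f0[2]
    if abs(df)>5: break
print('z',z,st['ee_pos'],df,st['clock'])
arm.servo_line([w[0],w[1],60],vel=150)
```

```text
z -19 [ 480.81717048 -448.77440995  -16.76630778] 17.453476588947808 20.35
```

Contact came at TCP z≈-17, so the tips sit 17 mm above the reported TCP. I push with TCP z=55, which puts the tips at about 72.

Run:
```python
from h import *
go(-128,55,120)
f0=np.array(monitor.read_state()['ft_force'])
for s in [-98,-80,-60,-40,-20,0,20,40,60]:
    st,f,ft=go(s,55,55); print(s,(f-f0).round(1),round(st['clock'],1))
    if np.linalg.norm((f-f0))>15: print('STOP');break
ps=[vision.read_camera(n) for n in('scene','side')]
for p in ps:
  for n in('carriage','sample_vial','push_face'):print(n,[(round(d['p'],2),np.round(d['at']).tolist()) for d in pinpoint(p,n)[:4]])
print(path(s,0)[0],path(s,26)[0],st['ee_pos'])
cc=np.hstack([cv2.cvtColor(p['image'],cv2.COLOR_RGB2BGR)[c[0]:c[0]+140,c[1]:c[1]+120] for p,c in zip(ps,((170,230),(150,190)))])
cv2.imwrite('pics/c4.png',cv2.resize(cc,None,fx=3.3,fy=3.3,interpolation=cv2.INTER_CUBIC))
```

```text
-98 [ 0.1  0.9 -1.1] 22.0
-80 [ 0.6  0.1 -0.9] 22.4
-60 [0.2 0.5 1. ] 23.0
-40 [-0.3 -0.7 -0.8] 23.5
-20 [ 0.7  0.2 -1.1] 24.0
0 [ 0.4 -0.1  0.7] 24.5
20 [-0.1 -0.5 -0.2] 25.0
40 [-0.  -0.5 -0.4] 25.6
60 [ 0.  -0.7 -0.9] 26.1
carriage [(0.78, [506.0, -498.0, 15.0]), (0.58, [490.0, -222.0, 47.0]), (0.5, [543.0, -1.0, 9.0])]
sample_vial [(0.83, [580.0, -463.0, 1.0]), (0.58, [381.0, -441.0, -1.0]), (0.57, [594.0, -280.0, 52.0]), (0.53, [531.0, -252.0, 12.0])]
push_face [(0.79, [503.0, -527.0, 30.0]), (0.68, [525.0, -22.0, 27.0]), (0.62, [484.0, -252.0, 79.0])]
carriage [(0.77, [506.0, -493.0, 13.0]), (0.6, [542.0, -0.0, 15.0]), (0.55, [493.0, -230.0, 46.0])]
sample_vial [(0.9, [579.0, -464.0, 3.0]), (0.75, [380.0, -437.0, -2.0]), (0.63, [531.0, -247.0, 14.0]), (0.54, [566.0, -254.0, 0.0])]
push_face [(0.77, [499.0, -526.0, 29.0]), (0.59, [486.0, -249.0, 83.0]), (0.38, [523.0, -18.0, 31.0]), (0.23, [647.0, -162.0, 47.0])]
[ 492.60461332 -225.92803806] [ 480.41923669 -248.89576752] [ 475.4369125  -258.99792902   55.03238545]
```

View pics/c4.png

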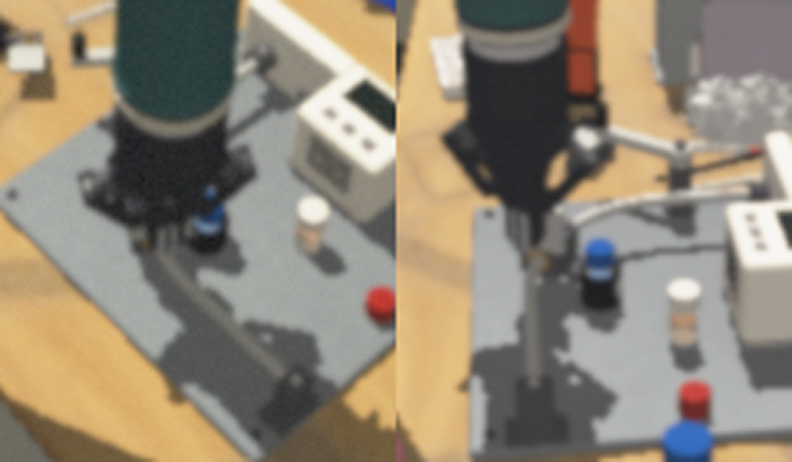

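The carriage is riding along the bend with the vial upright in its cup, and the pusher sits behind the plate. I continue to the stop.

Run:
```python
from h import *
f0=np.array(monitor.read_state()['ft_force'])
ok=True
for s in [80,100,120,140,160,180,200,220,230]:
    st,f,ft=go(s,55,55); print(s,(f-f0).round(1),round(st['clock'],1))
    if np.linalg.norm((f-f0))>15: print('STOP');ok=False;break
while ok and s<254:
    s+=2; st,f,ft=go(s,55,30)
    if (f-f0)[0]<-6: break
print('end',s,(f-f0).round(1),st['ee_pos'],st['clock'])
for n in('scene','side'):
  p=vision.read_camera(n)
  for k in('carriage','sample_vial','push_face','keeper_pin'):print(k,[(round(d['p'],2),np.round(d['at']).tolist()) for d in pinpoint(p,k)[:4]])
```

```text
80 [-0.7 -0.5  0.6] 27.0
100 [-1.3 -0.3  0.5] 27.6
120 [-1.4 -0.5  1.1] 28.1
140 [-1.2  0.2  0.8] 28.6
160 [-1.1  0.6  0.2] 29.2
180 [-1.5 -0.7  0.5] 29.7
200 [-0.8  0.3 -0.1] 30.2
220 [-0.7 -0.6  0.1] 30.7
230 [-0.7 -0.2  0.1] 31.1
end 238 [-8.  -2.3  5. ] [ 607.47269055 -161.94459472   54.86358419] 32.075
carriage [(0.74, [545.0, -0.0, 9.0]), (0.71, [505.0, -499.0, 11.0]), (0.63, [644.0, -160.0, 46.0])]
sample_vial [(0.77, [576.0, -465.0, -4.0]), (0.54, [645.0, -209.0, 17.0]), (0.52, [380.0, -441.0, -2.0])]
push_face [(0.93, [501.0, -523.0, 30.0]), (0.72, [621.0, -164.0, 80.0])]
keeper_pin [(0.49, [546.0, -75.0, 86.0])]
carriage [(0.8, [643.0, -165.0, 47.0]), (0.73, [508.0, -494.0, 11.0]), (0.48, [542.0, 0.0, 17.0])]
sample_vial [(0.76, [578.0, -464.0, 3.0]), (0.46, [380.0, -438.0, -2.0])]
push_face [(0.65, [501.0, -524.0, 29.0]), (0.62, [527.0, -19.0, 32.0])]
keeper_pin [(0.7, [540.0, -76.0, 85.0])]
```

Home contact came at s=238 with 8 N, and the networks put the carriage at dock_home within a few mm. Next I close the keeper.

Run:
```python
from h import *
e=monitor.read_state()['ee_pos']
arm.servo_line([e[0]-22,e[1],55],vel=80)
arm.servo_line([e[0]-22,e[1],110],vel=200)
P=W(42,137); print('pivot',P)
def kp(a,back):
    a=np.radians(a); t=M@[np.cos(a),-np.sin(a)]; return P+80*(M@[-np.sin(a),-np.cos(a)])-back*t,t
w,t=kp(124,36)
arm.move_pose([w[0],w[1],110],R(-t)); arm.servo_line([w[0],w[1],60],vel=120)
f0=np.array(monitor.read_state()['ft_force']); a=124
while a>-8:
    a-=8 if a>12 else 2
    w,t=kp(a,17.5); arm.servo_line([w[0],w[1],60],R(-t),vel=60 if a>12 else 40)
    st=monitor.read_state(); f=np.array(st['ft_force'])-f0; print(a,f.round(1),round(st['clock'],1))
    if np.linalg.norm(f[:2])>6: break
print(st['ee_pos'])
for n in('scene','side'):
  p=vision.read_camera(n)
  for k in('keeper_pin','carriage'):print(k,[(round(d['p'],2),np.round(d['at']).tolist()) for d in pinpoint(p,k)[:4]])
```

```text
pivot [ 611.62313641 -119.49711032]
116 [ 0.3  0.2 -1. ] 35.5
108 [-0.1 -0.6 -0.7] 35.8
100 [ 0.4 -1.2 -0.7] 36.1
92 [-0.8 -0.5 -2. ] 36.5
84 [ 0.7 -0.7 -1.5] 36.8
76 [ 0.2 -0.3 -1.1] 37.2
68 [ 0.2 -0.1 -2. ] 37.5
60 [ 0.3 -0.3 -0.8] 37.8
52 [ 0.4 -0.3 -0.7] 38.2
44 [-0.5 -1.2 -0.2] 38.5
36 [-0.2  0.1  0.1] 38.9
28 [ 0.1 -0.2 -0.1] 39.2
20 [-0.1  0.4 -1.1] 39.5
12 [ 1.9  1.4 -1.2] 40.0
10 [ 0.2 -0.4 -1.6] 40.2
8 [ 0.1 -0.5 -0.8] 40.5
6 [ 0.2  0.1 -0.9] 40.7
4 [ 0.4 -0.9 -1.2] 41.0
2 [ 1.1 -0.4 -1.1] 41.2
0 [-6.  -0.4  0.7] 41.5
-2 [-11.5  -1.6   5.6] 41.7
[ 593.42421148 -199.78320408   59.44218046]
keeper_pin [(0.55, [645.0, -211.0, 13.0]), (0.44, [612.0, -201.0, 85.0])]
carriage [(0.5, [543.0, -1.0, 10.0]), (0.48, [643.0, -160.0, 48.0])]
keeper_pin [(0.62, [613.0, -202.0, 83.0]), (0.61, [423.0, 54.0, 1.0])]
carriage [(0.94, [507.0, -494.0, 11.0]), (0.84, [647.0, -161.0, 49.0]), (0.47, [543.0, -1.0, 14.0])]
```

The keeper ends on its stop at 0 with the pin at (612,-201). I back off and check from above.

Run:
```python
from h import *
e=monitor.read_state()['ee_pos']
arm.servo_line([e[0]-20,e[1],60],vel=100)
arm.servo_line([e[0]-20,e[1],250],vel=200)
arm.move_pose([540,-270,370],R((0,1)))
p=vision.read_camera('wrist'); save(p,'w5.png')
for k in('carriage','sample_vial','keeper_pin','spare_vial'):print(k,[(round(d['p'],2),np.round(d['at']).tolist()) for d in pinpoint(p,k)[:4]])
q=vision.read_camera('side')
a=cv2.cvtColor(p['image'],cv2.COLOR_RGB2BGR)[0:260,180:420];b=cv2.cvtColor(q['image'],cv2.COLOR_RGB2BGR)[150:280,220:340]
cv2.imwrite('pics/w5c.png',np.hstack([cv2.resize(a,(480,520),interpolation=2),cv2.resize(b,(320,347),interpolation=2) if 0 else cv2.copyMakeBorder(cv2.resize(b,(320,347),interpolation=2),0,173,0,0,0)]))
print(monitor.read_state()['clock'])
```

```text
carriage [(0.94, [646.0, -160.0, 44.0])]
sample_vial [(0.79, [384.0, -440.0, 2.0]), (0.75, [643.0, -207.0, 16.0]), (0.75, [595.0, -283.0, 49.0]), (0.52, [574.0, -462.0, -1.0])]
keeper_pin [(0.72, [611.0, -199.0, 82.0])]
spare_vial [(0.52, [590.0, -300.0, 8.0])]
45.1583
```

View pics/w5c.png

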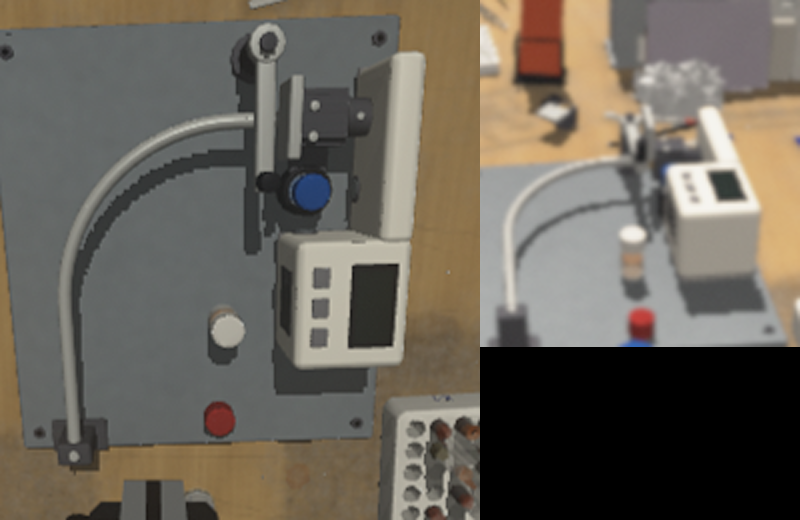

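The close view shows the carriage block against the collar at crop (348,115) and the keeper lying straight down behind the push plate, from (265,45) to (265,183). The vial is upright in its cup at (311,192), and the spare vial and red cap are where they were. I hand in.

```bash
python3 -c "
from h import *
print(arm.hand_in())"
```

```text
the job is handed in; nothing more can be done
None
```

The job is handed in with no verdict returned: the carriage is home on the stop collar, the vial upright in its cup, the keeper closed, and no bystander was seen to move (dropper and microplate not re-checked at the end).

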